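Find the banding wheel with the worn bearing

TASK

One of the three banding-wheel bases has a worn spindle bearing. Gently rock the spindles to and fro, to the stop both ways, to feel which one is loose, without tipping the sound ones, shoving them out of their places or moving anything else on the bench. Then carry the loose base over and set it down softly, standing upright near the middle of the repair crate.

Things in the scene. Friction and masses are not known exactly. Their poses are not given: they have to be found in the camera images.
- bat_1: square plywood bat, 160 x 160 x 12 mm, fixed to the bench, z up; origin at the centre of its underside (bench height). One of three look-alike banding-wheel bases stands on it, centred to 4 mm; any bat may hold the worn one. Each base is 0.8 to 1 kg: a dark cast round foot with a bright steel spindle standing up from it.
- bat_2: second bat, as bat_1, with a base on it. SIZES of a base: foot 132 mm across, 7 mm thick at the edge, rising as a cone to a bearing boss 46 mm across, its top 46 mm above the foot's underside; heights in these notes are above that underside, which is 12 mm above the bench.
- bat_3: third bat, as bat_1, with a base on it. SPINDLE of a base: round, 25 mm across (23 mm at the top), on the base's centre line, from a 33 mm collar (46 to 53 mm high) up to 118 mm high. A 6 mm drive pin pokes out 2 mm either side at 60 mm high. It spins freely.
- spindle_1 (a point): point on bat_1's centre line 95 mm above the bat's top (107 mm above the bench): where its base's spindle is to be pushed or gripped, at the start. PLAY: a spindle tilts any way about a centre 32 mm high and stays where it is left. Sound: about 1.3 mm each way at this point, then a hard stop; worn: about 6 mm each way.
- spindle_2 (a point): the same point over bat_2. FORCES: within its play a spindle moves with under 0.5 N; against its stop, about 5 N sideways at this height starts to tip or slide the whole base, so stop well before.
- spindle_3 (a point): the same point over bat_3. FEEL: between 3 N pushes one way and the other with an upright finger, which bears lower on a leaning spindle, the total travel less the clearance is about 4 mm on a sound base (play and give together) and about 11 mm on the worn one.
- crate: repair crate: empty open wooden box, outside 230 mm along its x, 210 mm along its y, 62 mm high, walls and floor 9 mm thick, fixed to the bench; origin at the centre of its underside.
- crate_in (a point): centre of the upper face of the crate's floor (9 mm above the bench), axes as the crate's.
- bowl_1: fragile raw clay bowl, 112 mm across, 58 mm high, loose, between the bases; origin at the centre of its underside. To be left alone.
- bowl_2: raw clay bowl like bowl_1. To be left alone.
- bowl_3: raw clay bowl like bowl_1. To be left alone.
- grease: closed grease tin, 62 mm across, 55 mm high, loose; origin at the centre of its underside. To be left alone.
- spanner: steel spanner, 140 mm long, lying flat, loose; origin near its middle. To be left alone.

How it is judged:
On the way, in this order (a step that is already met when the one before it is completed fails the run):
1. the loose spindle is leaned over to its stop (more than 0.075 rad from its base) while its base stands in its place (angle between the z axis of loose_base_spindle and the z axis of loose_base, either way round above 0.075 rad and distance of loose_base from where it was at the start of the episode below 0.03 m), for 0.02 s.
2. it is brought back through upright (angle between the z axis of loose_base_spindle and the z axis of loose_base, either way round below 0.04 rad and distance of loose_base from where it was at the start of the episode below 0.03 m), for 0.02 s.
3. it is leaned over to its stop again, its base still in its place (all of step 1), for 0.02 s.
4. the loose base stands in the crate (x of loose_base in the frame of crate_in between -0.045 and 0.045 m and y of loose_base in the frame of crate_in between -0.035 and 0.035 m and z of loose_base in the frame of crate_in below 0.006 m and angle between loose_base's own z axis and vertical below 0.06 rad), for 0.1 s.
At the end, for the whole second after the job is handed in: The loose base stands upright (within 0.06 rad) on the crate's floor, its centre within 45 mm along the crate's x and 35 mm along its y of the middle, at rest and released; the two sound bases are within 5 mm of where they stood (all of step 4 and linear speed of loose_base below 0.02 m/s and distance of each of sound_base_1, sound_base_2 from where it was at the start of the episode below 0.005 m); the robot touches nothing.
It fails at once if a sound base is tipped by more than 0.05 rad or moved by more than 5 mm (angle between any of sound_base_1, sound_base_2's own z axis and vertical above 0.05 rad or distance of any of sound_base_1, sound_base_2 from where it was at the start of the episode above 0.005 m).
It fails at once if a bowl, the grease tin or the spanner is moved by more than 15 mm (distance of any of bowl_1, bowl_2, bowl_3, grease, spanner from where it was at the start of the episode above 0.015 m).
It fails at once if the loose base is banged into the crate (more than 60 N) (contact force between loose_base and crate above 60 N).
It also fails if it takes over 59 s, if anything falls off the work surface, if the arm or the gripper's body presses on something with over 40 N, if the wrist force passes 120 N, or if a joint passes its speed limit or range.

ROBOT

A 7-joint arm with a two-finger parallel gripper is mounted at the origin on the work surface. World frame = base frame: x ahead of the robot, y to its left, z up, the work surface at z = 0. Lengths are in m, angles in rad, forces in N, time in s.
With the tool pointing down it reaches from about 0.4 to 0.9 m from the base axis. Payload 5.5 kg.
Tool frame: the origin (TCP) lies at the very end of the fingers, on their centre line; the grasp point (between the pads) lies 19 mm behind it; x points along the fingers, y is the direction in which the jaws open and shut, and the axes are right-handed (so a half turn about x gives the same grasp; the last joint's range is limited). The gripper opens to 92 mm and grips with 3 to 60 N. Pads are 19 mm wide; open, the fingers measure 130 mm over their backs; the gripper's body (75 mm by 190 mm) begins 47 mm behind the grasp point.
Start: joints at [1.517, 0.501, -0.427, 1.55, 0.221, 1.138, -0.21], TCP at [0.203, -0.618, 0.227] pointing down, gripper open.
Joint ranges: [-2.88, 2.88], [-0.31, 2.03], [-1.54, 1.56], [0.2, 2.42], [-1.41, 4.55], [0.19, 2.02], [-2.57, 2.57]. Speed limits (rad/s): [2.57, 2.57, 3.14, 3.14, 3.14, 3.14, 3.14].

INTERFACE

Orientations are given as a unit quaternion [w, x, y, z].
In Python, from station import movep, movel, set_joints, grip, wait, inverse_kinematics, get_state, get_image, Unreachable, job_done gives the robot as it stands. The module is installed in compiled form; this text tells all that it offers. Calls block until the motion is done:
- movep(position, orientation): joint-space move of the TCP to a pose.
- movel(position, orientation=None, max_speed=0.15, max_force=None): straight line of the TCP; orientation=None keeps the orientation; max_speed is the mean speed in m/s. With max_force (N) it stops when the force on the tool has changed by that much, and returns True; else False.
- set_joints(angles): joint-space move.
- grip(opening, grip_force=None): finger opening in m; grip_force is the grip in N (None keeps the last); returns when the fingers have stopped.
- wait(seconds).
- inverse_kinematics(position, orientation): joint angles nearest the present ones, or None.
- get_state(): the state.
- get_image(name): name is "side" or "top"; returns a dict with "image" (420x560x3 uint8, blue, green, red), "intrinsics" (3x3 intrinsics, pixels), "extrinsics" (4x4, takes a point from camera to world coordinates). Camera axes: x right, y up, looking along -z (the intrinsics and any distortion apply to the point x, -y, -z); pixel columns grow to the right and rows downward; lengths in m; the calibration is good to about 2 mm. A picture is of the moment at which its call begins. There is no depth.
A pose or a line that the arm cannot do raises Unreachable and nothing moves.
- job_done(): hands the job in, once; it reports no verdict.
The state is a dict: "t": time; "qpos": joint angles; "qvel": joint speeds; "joint_efforts": joint torques, N m; "eef_pos": TCP position; "orientation": TCP orientation; "ft_force": force on the tool from outside, world axes, zero at the start; "wrist_torque": the same for the moment, N m; "grip_width": finger opening in m.
Only numpy, scipy, OpenCV 4.12 (cv2) and the standard library are available. Lean on these libraries where they do the work, as an engineer would, in place of code of your own. Each camera call takes 0.05 s, during which the arm holds its last target.

## Working session

There is one attempt and no reset: what is moved stays moved. The work goes in short steps, each a Python script; the robot and the scene stay as the last script left them, time stands still between calls to the robot, and variables do not carry over. Pictures are saved under pics/ and viewed, and the job is handed in when it is done.

```bash
mkdir -p pics; python3 - <<'E'
from station import *
import cv2,numpy as np
s=get_state();print(s['t'],s['eef_pos'],s['orientation'],s['ft_force'],s['grip_width'])
for n in('side','top'):
    d=get_image(n);cv2.imwrite(f'pics/{n}0.png',d['image']);np.savez(f'{n}0.npz',**d)
    print(n,d['intrinsics'].round(2).tolist(),d['extrinsics'].round(4).tolist(),[k for k in d])
E
```

```text
0.0 [ 0.20218299 -0.61700735  0.22568114] [-0.11086535 -0.69815335 -0.11222811  0.69835208] [-0.05725346 -1.14743798 -0.87390932] 0.09171877316075568
side [[449.78, 0.0, 278.57], [0.0, 449.78, 210.01], [0.0, 0.0, 1.0]] [[-0.9414, 0.1681, -0.2923, 0.2206], [-0.3367, -0.5178, 0.7865, 0.7959], [-0.0191, 0.8388, 0.5441, 0.6714], [0.0, 0.0, 0.0, 1.0]] ['image', 'intrinsics', 'extrinsics']
top [[493.35, 0.0, 282.46], [0.0, 493.35, 197.24], [0.0, 0.0, 1.0]] [[0.0168, 0.9838, -0.1783, 0.3675], [-0.9995, 0.0216, 0.0249, -0.0297], [0.0284, 0.1778, 0.9837, 1.1845], [0.0, 0.0, 0.0, 1.0]] ['image', 'intrinsics', 'extrinsics']
```

View pics/top0.png

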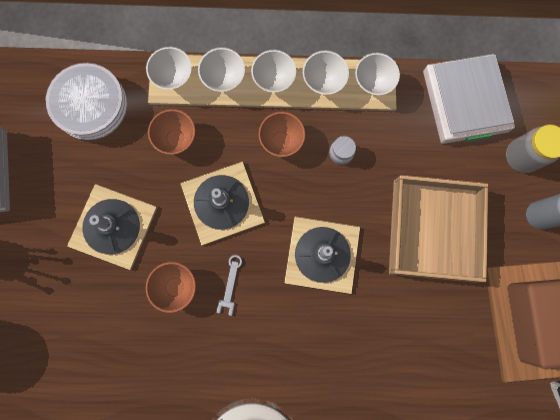

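View pics/side0.png

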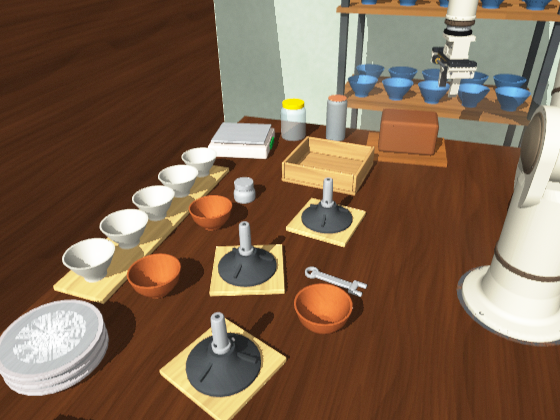

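```bash
cat > h.py <<'E'
import numpy as np,cv2
def load(n,i=0):
    d=np.load(f'{n}{i}.npz');return d['image'],d['intrinsics'],d['extrinsics']
def ray(K,E,uv):
    p=np.linalg.inv(K)@[uv[0],uv[1],1];d=E[:3,:3]@[p[0],-p[1],-p[2]];return E[:3,3],d/np.linalg.norm(d)
def onz(K,E,uv,z):
    o,d=ray(K,E,uv);return o+d*(z-o[2])/d[2]
def proj(K,E,P):
    c=E[:3,:3].T@(np.asarray(P)-E[:3,3]);q=K@[c[0],-c[1],-c[2]];return q[:2]/q[2]
E
python3 - <<'E'
from h import *
im,K,E=load('top')
hsv=cv2.cvtColor(im,cv2.COLOR_BGR2HSV)
for p in[(85,235),(195,225),(300,280),(455,230),(405,180),(170,290),(233,285),(335,150)]:print(p,hsv[p[1],p[0]])
m=cv2.inRange(hsv,(12,50,120),(30,200,255))
n,l,st,c=cv2.connectedComponentsWithStats(m)
for i in range(1,n):
    if st[i,4]>300:
        pts=np.argwhere(l==i)[:,::-1].astype(np.float32)
        r=cv2.minAreaRect(pts);b=cv2.boxPoints(r)
        print(i,st[i],np.round(b).tolist())
        W=np.array([onz(K,E,q,.012)[:2] for q in b]);print(W.round(4).tolist(),'ctr',W.mean(0).round(4),'sides',np.linalg.norm(W-np.roll(W,-1,0),axis=1).round(4))
cv2.imwrite('pics/m0.png',m)
b=cv2.resize(im[170:320,60:370],None,fx=2.5,fy=2.5,interpolation=cv2.INTER_CUBIC);cv2.imwrite('pics/z0.png',b)
si=load('side')[0];cv2.imwrite('pics/z1.png',cv2.resize(si[160:400,150:390],None,fx=2.5,fy=2.5,interpolation=cv2.INTER_CUBIC))
E
```

```text
(85, 235) [120  14  91]
(195, 225) [ 17  93 206]
(300, 280) [ 19  87 223]
(455, 230) [ 15 104 197]
(405, 180) [15 96 93]
(170, 290) [  9 137 115]
(233, 285) [126   9 142]
(335, 150) [125   9 180]
2 [ 148   54  248   56 5534] [[148.0, 103.0], [149.0, 53.0], [396.0, 59.0], [395.0, 109.0]]
[[0.8106, 0.2793], [0.9446, 0.2847], [0.9462, -0.3451], [0.8105, -0.3384]] ctr [ 0.878  -0.0299] sides [0.1341 0.6298 0.1359 0.6177]
4 [531 124  29  34 828] [[531.0, 124.0], [559.0, 124.0], [559.0, 157.0], [531.0, 157.0]]
[[0.7814, -0.6827], [0.7833, -0.7545], [0.6971, -0.7472], [0.6954, -0.6764]] ctr [ 0.7393 -0.7152] sides [0.0718 0.0864 0.0709 0.0862]
6 [ 180  161   85   85 2050] [[179.0, 183.0], [243.0, 160.0], [265.0, 223.0], [201.0, 245.0]]
[[0.6102, 0.191], [0.6698, 0.0395], [0.5175, -0.0178], [0.461, 0.1312]] ctr [0.5646 0.086 ] sides [0.1628 0.1627 0.1593 0.1608]
7 [ 389  175   99  107 8872] [[388.0, 276.0], [393.0, 174.0], [491.0, 180.0], [485.0, 281.0]]
[[0.3968, -0.3111], [0.6434, -0.3307], [0.6349, -0.5728], [0.3878, -0.5442]] ctr [ 0.5157 -0.4397] sides [0.2473 0.2423 0.2488 0.2333]
8 [  67  184   89   86 2127] [[66.0, 246.0], [94.0, 180.0], [156.0, 206.0], [129.0, 272.0]]
[[0.4531, 0.4458], [0.612, 0.3955], [0.5518, 0.2422], [0.3953, 0.296]] ctr [0.503  0.3449] sides [0.1666 0.1647 0.1654 0.1606]
10 [ 284  216   76   78 2160] [[283.0, 283.0], [294.0, 216.0], [362.0, 226.0], [351.0, 294.0]]
[[0.376, -0.0649], [0.536, -0.0879], [0.5136, -0.2505], [0.354, -0.2236]] ctr [ 0.4449 -0.1567] sides [0.1617 0.1642 0.1618 0.1602]
12 [ 488  262   72  120 3311] [[487.0, 266.0], [559.0, 261.0], [567.0, 377.0], [494.0, 382.0]]
[[0.4238, -0.5489], [0.4384, -0.7253], [0.1729, -0.721], [0.1604, -0.5516]] ctr [ 0.2989 -0.6367] sides [0.177  0.2655 0.1698 0.2634]
```

View pics/z0.png

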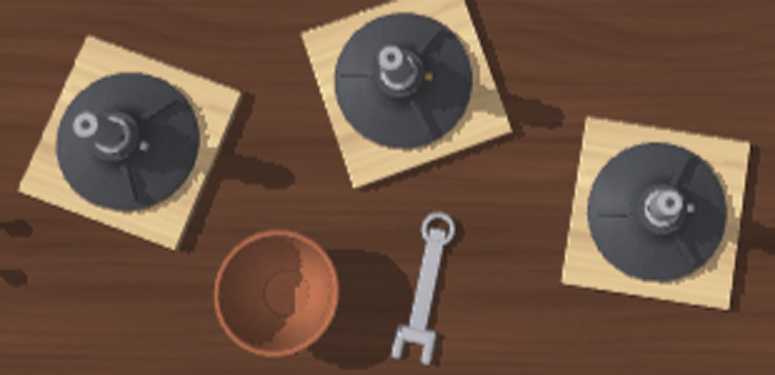

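View pics/z1.png

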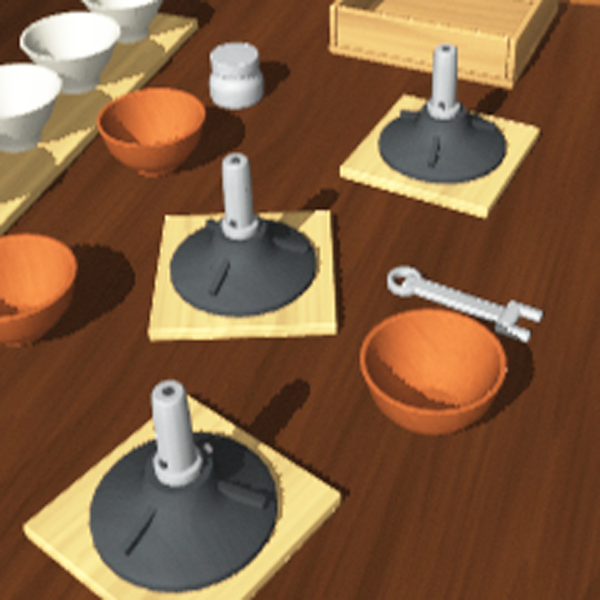

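View pics/m0.png

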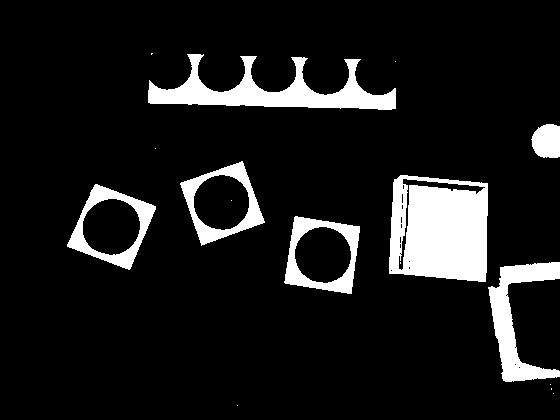

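The zoomed views show three bases. Spindle tops in the full top image are near (94,220), (216,193) and (327,251). In the side image they're near (218,315), (244,223) and (328,180). The bowls, tin and spanner are clear of the spindles. Next I'll measure the base centres from the feet and the tops from both views.

```bash
python3 - <<'E'
from h import *
im,K,E=load('top');sm,Ks,Es=load('side')
hsv=cv2.cvtColor(im,cv2.COLOR_BGR2HSV)
tops=[(60+85/2.5,170+125/2.5),(60+390/2.5,170+57/2.5),(60+668/2.5,170+203/2.5)]
# side tops
st=[(150+168/2.5,160+388/2.5),(150+235/2.5,160+158/2.5),(150+445/2.5,160+48/2.5)]
batc=[(.503,.3449),(.5646,.086),(.4449,-.1567)]
for a,b,c in zip(tops,st,batc):
    o1,d1=ray(K,E,a);o2,d2=ray(Ks,Es,b)
    s=np.linalg.lstsq(np.c_[d1,-d2],o2-o1,rcond=None)[0]
    p1=o1+s[0]*d1;p2=o2+s[1]*d2
    # foot hole inside bat: fit ellipse
    u=proj(K,E,(c[0],c[1],.016))
    print('top@130',onz(K,E,a,.130).round(4),'side',onz(Ks,Es,b,.130).round(4),'tri',((p1+p2)/2).round(4),'gap',np.linalg.norm(p1-p2).round(4))
m=cv2.inRange(hsv,(12,50,120),(30,200,255))
cs,h=cv2.findContours(m,cv2.RETR_CCOMP,cv2.CHAIN_APPROX_NONE)
for k,c in enumerate(cs):
    if h[0][k][3]>=0 and 1500<cv2.contourArea(c)<4500:
        W=np.array([onz(K,E,q[0],.019)[:2] for q in c],np.float32)
        (x,y),r=cv2.minEnclosingCircle(W);e=cv2.fitEllipse(W)
        print('foot',(round(x,4),round(y,4)),round(r,4),'ell',np.round(e[0],4),np.round(e[1],4))
# orange bowls, grey: contours
mo=cv2.inRange(hsv,(0,110,50),(11,255,255))
n,l,s,c=cv2.connectedComponentsWithStats(mo)
for i in range(1,n):
    if 800<s[i,4]<4500: 
        q=s[i];ce=(q[0]+q[2]/2,q[1]+q[3]/2);print('bowl?',q,onz(K,E,ce,.058).round(3))
for nme,q,z in(('grease',(343,145),.055),('span1',(235,262),.005),('span2',(226,311),.005)):print(nme,onz(K,E,q,z).round(3))
cv2.imwrite('pics/crate.png',cv2.resize(im[165:295,380:500],None,fx=4.6,fy=4.6,interpolation=cv2.INTER_CUBIC))
E
```

```text
top@130 [0.5005 0.3446 0.13  ] side [0.5006 0.3412 0.13  ] tri [0.4998 0.3435 0.1327] gap 0.001
top@130 [0.5653 0.0879 0.13  ] side [0.564  0.0843 0.13  ] tri [0.5638 0.0873 0.1323] gap 0.0022
top@130 [ 0.4436 -0.154   0.13  ] side [ 0.4426 -0.1557  0.13  ] tri [ 0.4429 -0.154   0.131 ] gap 0.0014
foot (0.4447, -0.156) 0.0684 ell [ 0.4445 -0.1561] [0.1326 0.1346]
foot (0.5005, 0.3438) 0.069 ell [0.501  0.3433] [0.133  0.1363]
foot (0.5642, 0.0873) 0.0688 ell [0.5648 0.0871] [0.1332 0.1349]
bowl? [498  62  62  30 980] [ 0.886 -0.661  0.058]
bowl? [ 506  279   54   90 3981] [ 0.294 -0.627  0.058]
grease [ 0.702 -0.2    0.055]
span1 [0.423 0.05  0.005]
span2 [0.31  0.067 0.005]
```

View pics/crate.png

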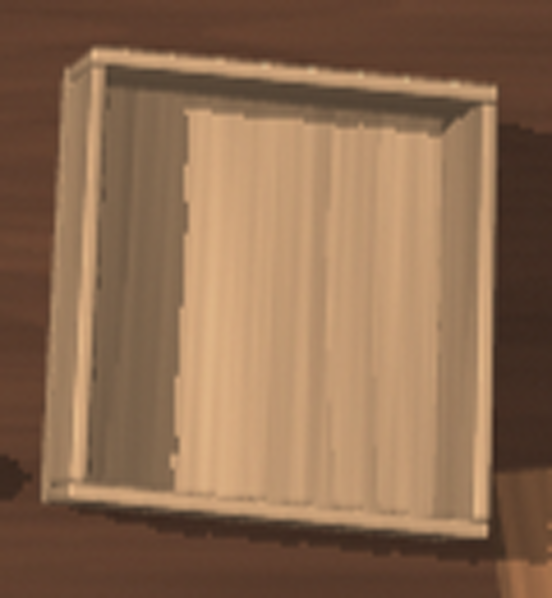

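```bash
cat >> h.py <<'E'
from scipy.spatial.transform import Rotation as R
def quat(th):
    y=np.array([np.cos(th),np.sin(th),0]);x=np.array([0,0,-1.]);z=np.cross(x,y)
    q=R.from_matrix(np.c_[x,y,z]).as_quat();return np.r_[q[3],q[:3]]
BASES={'A':(.501,.3437),'B':(.5645,.0872),'C':(.4446,-.156)}
E
python3 - <<'E'
from h import *
from station import *
im,K,E=load('top')
c=[(380+a/4.6,165+b/4.6) for a,b in((95,50),(497,87),(487,537),(70,497))]
W=np.array([onz(K,E,q,.062)[:2] for q in c]);print(W.round(4).tolist(),W.mean(0).round(4),np.linalg.norm(W-np.roll(W,-1,0),axis=1).round(4))
for q in((172,133),(282,135),(171,288)):print('bowl',onz(K,E,q,.058).round(3))
q0=get_state()['orientation'];print('y axis',R.from_quat(np.r_[q0[1:],q0[0]]).as_matrix().round(3).tolist())
for n,(x,y) in list(BASES.items())+[('crate',tuple(W.mean(0)))]:
    for d in range(-90,271,30):
        r=[inverse_kinematics([x,y,z],quat(np.radians(d))) for z in(.088,.25)]
        print(n,d,[None if k is None else np.round(k,2).tolist() for k in r])
F=[]
for i in range(15): wait(.02);F.append(get_state()['ft_force'])
print(np.mean(F,0),np.std(F,0),get_state()['t'])
E
```

```text
[[0.6281, -0.3348], [0.6135, -0.5414], [0.3863, -0.5232], [0.4021, -0.3165]] [ 0.5075 -0.429 ] [0.2071 0.2279 0.2073 0.2267]
bowl [0.72  0.205 0.058]
bowl [ 0.722 -0.055  0.058]
bowl [0.36  0.187 0.058]
y axis [[-0.0, 0.312, -0.95], [0.002, -0.95, -0.312], [-1.0, -0.002, -0.0]]
A -90 [[-0.49, 0.56, -0.21, 1.77, 0.15, 0.82, -2.34], [-0.49, 0.38, -0.21, 1.64, 0.08, 1.13, -2.29]]
A -60 [[-0.33, 0.59, -0.43, 1.77, 0.31, 0.85, -1.94], [-0.16, 0.44, -0.65, 1.63, 0.29, 1.16, -1.92]]
A -30 [[-0.03, 0.73, -0.87, 1.76, 0.66, 0.97, -1.68], [0.11, 0.6, -1.08, 1.62, 0.55, 1.26, -1.6]]
A 0 [[0.18, 1.03, -1.31, 1.75, 1.05, 1.25, -1.41], [0.2, 0.73, -1.3, 1.62, 0.72, 1.35, -1.2]]
A 30 [[0.18, 1.03, -1.31, 1.75, 1.05, 1.25, -0.88], [0.2, 0.73, -1.3, 1.62, 0.72, 1.35, -0.68]]
A 60 [[0.18, 1.03, -1.31, 1.75, 1.05, 1.25, -0.36], [0.2, 0.73, -1.3, 1.62, 0.72, 1.35, -0.16]]
A 90 [[0.18, 1.03, -1.31, 1.75, 1.05, 1.25, 0.16], [0.2, 0.73, -1.3, 1.62, 0.72, 1.35, 0.37]]
A 120 [[0.18, 1.03, -1.31, 1.75, 1.05, 1.25, 0.69], [0.2, 0.73, -1.3, 1.62, 0.72, 1.35, 0.89]]
A 150 [[0.18, 1.03, -1.31, 1.75, 1.05, 1.25, 1
[... 3618 characters left out ...]
1.33, 1.79]]
crate 120 [[1.42, 1.1, -1.31, 1.6, 1.09, 1.33, 2.04], [1.41, 0.84, -1.3, 1.47, 0.81, 1.44, 2.19]]
crate 150 [[-0.09, 1.15, 1.35, 1.65, -1.16, 1.33, -2.21], [-0.1, 0.88, 1.35, 1.52, -0.86, 1.43, -2.37]]
crate 180 [[0.72, 0.64, -0.08, 1.62, 0.06, 0.88, -2.53], [0.77, 0.48, -0.16, 1.49, 0.08, 1.18, -2.54]]
crate 210 [[0.79, 0.65, -0.18, 1.62, 0.14, 0.89, -2.06], [0.84, 0.49, -0.26, 1.49, 0.13, 1.18, -2.05]]
crate 240 [[0.87, 0.66, -0.29, 1.62, 0.23, 0.9, -1.6], [0.91, 0.5, -0.36, 1.49, 0.18, 1.19, -1.57]]
crate 270 [[0.93, 0.67, -0.39, 1.61, 0.31, 0.92, -1.14], [0.98, 0.51, -0.45, 1.48, 0.23, 1.2, -1.08]]
[-0.00168579 -0.01893364 -0.12671803] [0.49918843 0.4026664  0.43762208] 0.35
```

```bash
cat >> h.py <<'E'
from station import *
def meanF(n=8):
    F=[]
    for i in range(n): wait(.01);F.append(get_state()['ft_force'])
    return np.mean(F,0)
def approach(n,deg,via=True):
    x,y=BASES[n];th=np.radians(deg)
    movep([x,y,.185],quat(th))
    hit=movel([x,y,.088],max_speed=.12,max_force=8)
    s=get_state();print(n,'down hit',hit,s['eef_pos'].round(4),'w',round(s['grip_width'],4),'t',round(s['t'],2))
    return hit
def rock(n,deg,fN=3,speed=.015):
    x,y=BASES[n];th=np.radians(deg);u=np.array([np.cos(th),np.sin(th),0]);c=np.array([x,y,.088])
    F0=meanF();out=[]
    for sg in(1,-1):
        f=None
        for k in range(3):
            hit=movel(c+sg*.026*u,max_speed=speed,max_force=fN)
            p=get_state()['eef_pos'];f=(meanF(6)-F0)@u
            print('  dir',sg,'hit',hit,'pos',round(float((p-c)@u)*1e3,2),'F',round(float(f),2))
            if abs(f)>1.3 or not hit: break
        out.append(float((p-c)@u))
    w=get_state()['grip_width'];tr=out[0]-out[1]
    print(n,'travel',round(tr*1e3,2),'less clearance',round((tr-(w-.025))*1e3,2),'mid',round(sum(out)*500,2),'w',round(w,4),'t',round(get_state()['t'],2))
    return out
E
python3 - <<'E'
from h import *
grip(.045,10)
if not approach('C',0): rock('C',0)
E
```

```text
C down hit False [ 0.4452 -0.156   0.0885] w 0.045 t 4.1
  dir 1 hit True pos 13.3 F -0.45
  dir 1 hit True pos 13.09 F -0.48
  dir 1 hit True pos 13.04 F -0.71
  dir -1 hit True pos -16.45 F 1.5
C travel 29.49 less clearance 9.52 mid -1.71 w 0.045 t 7.88
```

```bash
python3 - <<'E'
from h import *
rock('C',0,3.3,.012)
cv2.imwrite('pics/c1.png',get_image('side')['image'])
E
```

```text
dir 1 hit True pos 13.03 F -1.59
  dir -1 hit True pos -16.52 F -0.13
  dir -1 hit True pos -16.78 F -0.53
  dir -1 hit True pos -16.97 F -0.32
C travel 30.01 less clearance 9.78 mid -1.97 w 0.0452 t 13.35
```

View pics/c1.png

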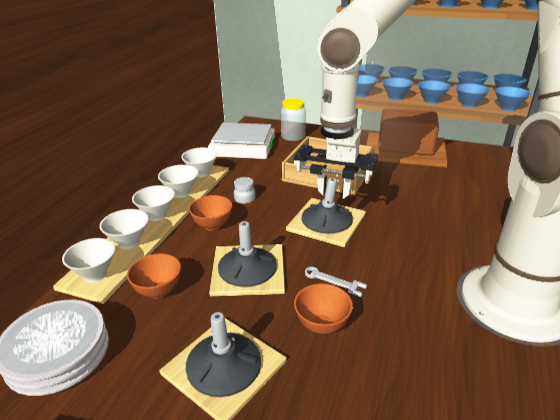

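The picture shows the fingers straddling C's spindle at about (330,190), and the base is still square on its bat. The play is about 9.7 mm twice over, which looks worn. I'll check B for comparison.

```bash
python3 - <<'E'
from h import *
x,y=BASES['C'];movel([x-.0018,y,.088],max_speed=.08);movel([x-.0018,y,.185],max_speed=.2)
if not approach('B',0): rock('B',0,3,.015)
x,y=BASES['B'];movel([x,y,.088],max_speed=.05);movel([x,y,.185],max_speed=.2)
print(get_state()['t'])
E
```

```text
B down hit False [0.5651 0.0874 0.0887] w 0.0445 t 16.39
  dir 1 hit True pos 10.15 F 0.26
  dir 1 hit True pos 10.03 F -0.08
  dir 1 hit True pos 9.95 F 0.05
  dir -1 hit True pos -12.07 F 1.37
B travel 22.02 less clearance 1.68 mid -1.06 w 0.0453 t 19.77
20.8083
```

```bash
python3 - <<'E'
from h import *
BASES['C']=(.4446-.0018,-.156)
if not approach('C',0):
    rock('C',0,3.8,.02)
    cv2.imwrite('pics/c2.png',get_image('side')['image'])
    rock('C',0,3.8,.02)
    d=get_image('top');cv2.imwrite('pics/c3.png',d['image'])
    a=cv2.imread('pics/c2.png')[120:260,260:420];b=d['image'][190:310,260:390]
    cv2.imwrite('pics/c4.png',np.hstack([cv2.resize(a,(400,350)),cv2.resize(b,(380,350))]))
print(get_state()['t'])
E
```

```text
C down hit False [ 0.4435 -0.1558  0.0885] w 0.0452 t 22.82
  dir 1 hit True pos 14.54 F -0.22
  dir 1 hit True pos 14.45 F -0.03
  dir 1 hit True pos 14.4 F -0.42
  dir -1 hit True pos -15.62 F 1.04
  dir -1 hit True pos -16.17 F 1.11
  dir -1 hit True pos -16.64 F 0.8
C travel 31.03 less clearance 11.27 mid -1.12 w 0.0448 t 26.51
  dir 1 hit True pos 12.94 F -0.91
  dir 1 hit True pos 12.78 F -0.76
  dir 1 hit True pos 12.68 F -0.83
  dir -1 hit True pos -17.21 F 0.42
  dir -1 hit True pos -17.7 F 0.18
  dir -1 hit True pos -18.16 F 0.18
C travel 30.85 less clearance 10.46 mid -2.74 w 0.0454 t 30.81
30.8583
```

View pics/c4.png

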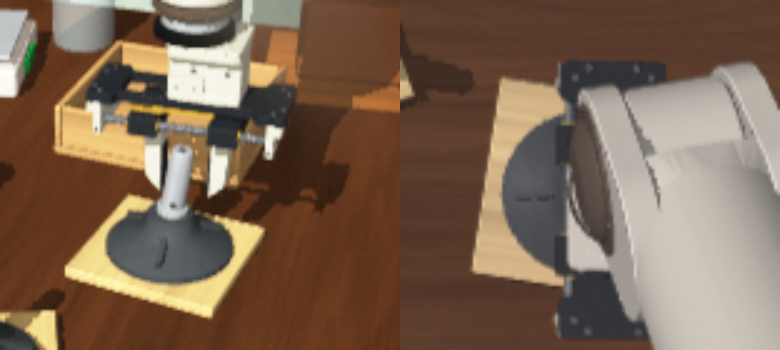

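Worn base confirmed: C's travel less clearance is 10.5–11.3 mm, against 1.7 mm on B. The view shows C's foot still on its bat with the spindle leaning. Next I'll centre the gripper, grip and lift.

```bash
python3 - <<'E'
from h import *
movel([.4412,-.156,.0872],max_speed=.04)
grip(.0,45)
s=get_state();print('w',s['grip_width'],s['eef_pos'].round(4),s['ft_force'].round(2),s['t'])
movel([.4412,-.156,.12],max_speed=.06)
s=get_state();print('w',s['grip_width'],s['ft_force'].round(2),s['t'])
d=get_image('side');cv2.imwrite('pics/l1.png',cv2.resize(d['image'][100:290,220:440],None,fx=2.7,fy=2.7))
E
```

```text
w 0.023967462096947927 [ 0.4405 -0.1561  0.0872] [-2.07  0.21  2.27] 31.8917
w 0.02430795683961203 [-0.49  0.12 -9.33] 32.5917
```

View pics/l1.png

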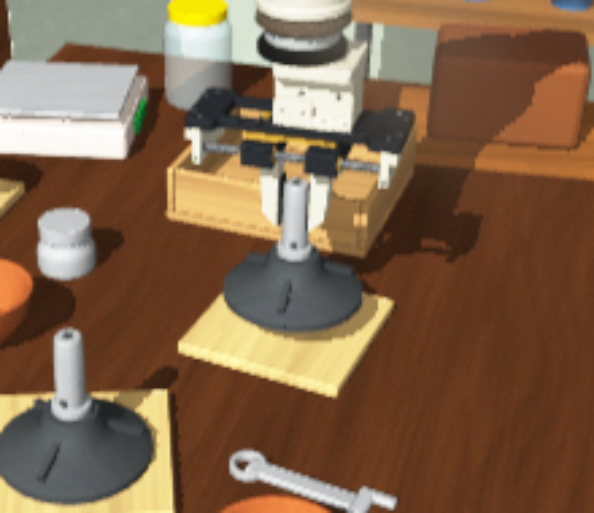

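The base is off the bat and hanging level from the fingers, with 9.3 N of load. Now to carry it to the crate.

```bash
python3 - <<'E'
from h import *
cx,cy=.5075,-.429
movel([.4412,-.156,.19],max_speed=.15)
movel([cx,cy,.19],max_speed=.15)
movel([cx,cy,.105],max_speed=.08)
s=get_state();print('w',s['grip_width'],s['eef_pos'].round(4),s['ft_force'].round(2),s['t'])
d=get_image('side');cv2.imwrite('pics/p1.png',cv2.resize(d['image'][60:210,240:440],None,fx=3,fy=3))
E
```

```text
w 0.023962871344883688 [ 0.5081 -0.4293  0.1058] [ 0.51 -0.01 -7.52] 36.5
```

View pics/p1.png

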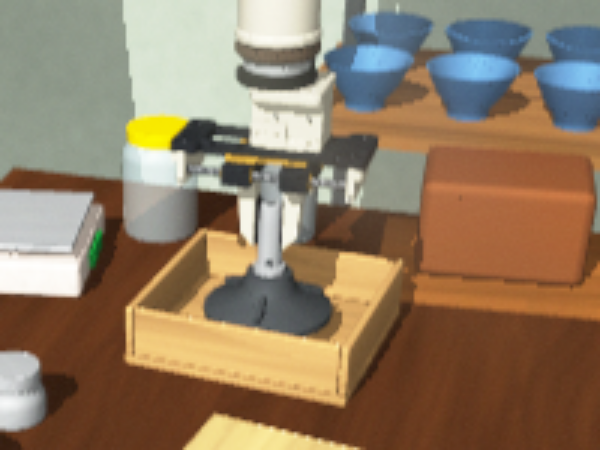

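The base is inside the walls and clear of them, hanging about 20 mm above the floor. Next is a slow set-down with a force stop.

```bash
python3 - <<'E'
from h import *
cx,cy=.5075,-.429
for k in range(4):
    F0=meanF(6)
    hit=movel([cx,cy,.081],max_speed=.015,max_force=4)
    s=get_state();print(hit,s['eef_pos'].round(4),F0.round(2),meanF(6).round(2),s['t'])
    if s['eef_pos'][2]<.087 : break
d=get_image('side');cv2.imwrite('pics/p2.png',cv2.resize(d['image'][60:210,240:440],None,fx=3,fy=3))
E
```

```text
True [ 0.5075 -0.4289  0.0842] [-0.11  0.02 -8.74] [0.09 0.28 7.59] 37.8417
```

View pics/p2.png

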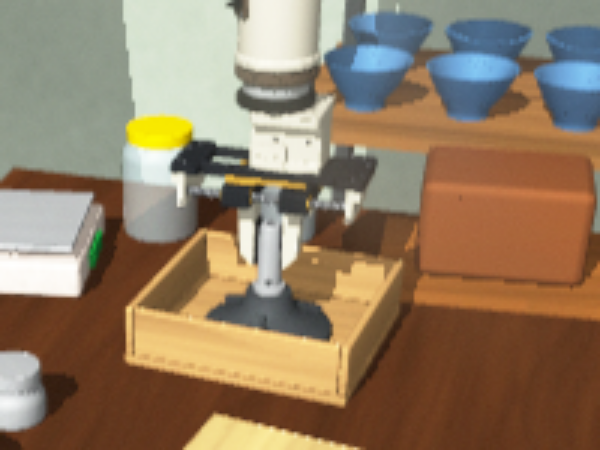

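It's seated at the expected height, and the force has gone from -8.7 to +7.6 N. Releasing and backing off.

```bash
python3 - <<'E'
from h import *
cx,cy=.5075,-.429
grip(.06)
movel([cx,cy,.20],max_speed=.12)
movel([.3,-.6,.23],max_speed=.2)
print(get_state()['t'],meanF().round(2))
for n in('top','side'):
    d=get_image(n);cv2.imwrite(f'pics/{n}9.png',d['image']);np.savez(f'{n}9.npz',**d)
im,K,E=load('top',9);hsv=cv2.cvtColor(im,cv2.COLOR_BGR2HSV)
m=cv2.inRange(hsv,(12,50,120),(30,200,255))
cs,h=cv2.findContours(m,cv2.RETR_CCOMP,cv2.CHAIN_APPROX_NONE)
for k,c in enumerate(cs):
    if h[0][k][3]>=0 and 1500<cv2.contourArea(c)<4500:
        W=np.array([onz(K,E,q[0],.019)[:2] for q in c],np.float32);print('foot',np.round(cv2.fitEllipse(W)[0],4))
E
```

```text
41.35 [0.17 0.44 0.13]
foot [0.5009 0.3433]
foot [ 0.5367 -0.4265]
foot [0.5644 0.0871]
```

View pics/top9.png

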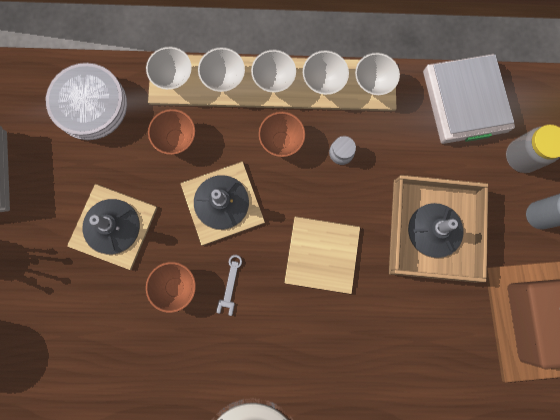

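View pics/side9.png

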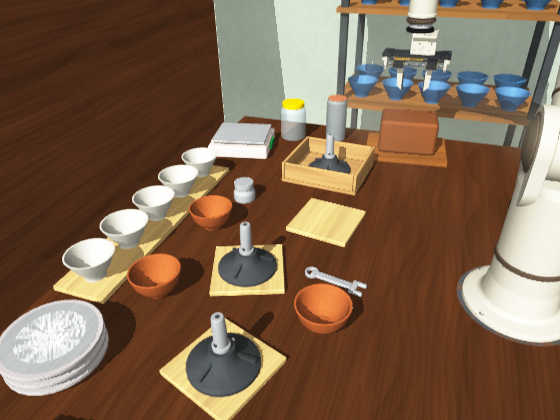

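```bash
python3 - <<'E'
from h import *
im,K,E=load('top',9)
m=cv2.inRange(cv2.cvtColor(im,cv2.COLOR_BGR2HSV),(90,5,20),(140,255,95))
m[:, :400]=0;m[:195]=0;m[265:]=0;m[:,475:]=0
n,l,s,c=cv2.connectedComponentsWithStats(m);i=1+s[1:,4].argmax();q=s[i]
ce=(q[0]+q[2]/2-.5,q[1]+q[3]/2-.5);print(q,onz(K,E,ce,.014),'crate',(.5075,-.429))
print('spindle',onz(K,E,(452,225),.127))
E
```

```text
[ 409  204   54   53 1913] [ 0.50774096 -0.42874557  0.014     ] crate (0.5075, -0.429)
spindle [ 0.50588048 -0.42691843  0.127     ]
```

The foot's centre is within 1 mm of the crate's middle and the spindle top is over it, so the base is upright. I'm handing in.

```bash
python3 - <<'E'
from station import *
job_done();print(get_state()['t'])
E
```

```text
the job is handed in; nothing more can be done
the job is handed in; nothing more can be done
```

The loose base is the one nearest the crate. It now stands upright and released in the repair crate, and the job is handed in. The clock read 41.35 s after the arm backed off.

**Finding it:** rocking it both ways gave 9.5 to 11.3 mm of travel less clearance over four rockings. The middle base gave 1.7 mm. I did not rock the third base, the one farthest from the crate, because these two already told them apart.

**Last checks:**
- **Loose base:** its foot centre is within about 1 mm of the crate's middle. The spindle top is over the foot, so the base is upright. The force changed softly as it touched down, from -8.7 to +7.6 N.
- **Sound bases:** both measured within 0.5 mm of where they started.
- **Everything else:** the bowls, tin and spanner look unmoved in the pictures, and the arm is clear of everything.

**Checks that disagreed:**
- **Middle base travel:** its 1.7 mm is below the expected 4 mm. The steady force after each stop was often well under 3 N, so the stops probably came early.
- **Loose base drift:** it may have slid 1 to 2 mm on its bat during the last rocking, well inside the 30 mm allowed.
- **Crate foot position:** a first automatic fit read 29 mm off along x, probably because the foot's outline merged with its shadow. A separate mask of the dark foot gave the figure above.

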